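# Dock a recipe-card holder on its ball mount and latch it

## Task

Pick up the recipe-card holder by its wooden clamp bar, lower it onto the steel ball of the worktop mount and press it gently down until it is fully home, flange flat on the black disc and green pin pushed up, before you let go of it; do not force it if it catches on the ball, ease it sideways. Then press the red latch lever all the way down, and leave the jars standing where they are.

Things in the scene. Friction and masses are not known exactly. Their poses are not given: they have to be found in the camera images.
- card_head: Loose recipe-card holder, about 0.45 kg, upright on the worktop. Origin: centre of its underside, z up. Blue round flange (diameter 100, 8 thick), blue hitch cup (diameter 52, up to z = 48), on top a wooden clamp bar 22 thick along x, 40 long along y, z = 48 to 86. The red latch lever is on its +y side. Any yaw on the ball will do.
- clamp_bar (a point): Point to grip, across the holder's x: middle of the wooden clamp bar, 70 above the holder's underside, 16 below the bar's top. Axes as card_head.
- cup_mouth (a point): Centre of the opening in the holder's underside (same point as its origin). Mouth flared like a funnel: radius 22 at the underside, narrowing to a bore of radius 14.5 at 13 above it. The ball (radius 13) goes in. A holder that is off centre catches on the flare and is pushed sideways: shift it the way it is pushed. Fully home, the flange lies flat on the mount's disc.
- home_pin (a joint): Stiff pin in the holder (m, along its z). 0: not pushed; 0.007: holder fully home. Over the last 7 mm of the way home the ball pushes it up, and its green tip (diameter 10) rises out of the bar's top. Takes about 10 N, more than the holder's weight, and stays where it is left.
- latch_lever (a joint): Red latch lever (rad). 0: up, 28 degrees above level; grows as it is pressed down, stop at 0.66 (10 degrees below level). Hinge along the holder's x at y = 24, z = 34 in its frame; 42 long, 18 wide. Stiff: 0.16 N m, 4 to 10 N down at the tip, more nearer the hinge; stays where left. Its pawl goes under the ball and is blocked if the holder is over 2 mm from home.
- lever_tip (a point): Centre of the lever's tip bar (9 thick): in the holder's frame (0, 61, 54) with the lever up, (0, 65, 27) fully down. Press it downward at holder's y = 52 to 60. Fully down, the top of the tip bar is at z = 31. Farther out than y = 60 the push may tip the holder.
- ball_mount: Mount fixed to the worktop. Origin: centre of the underside of its aluminium foot plate (100 along x, 130 along y, 12 high). On it a stem with a black disc (diameter 100, 6 thick) and above that a steel ball (radius 13, centre 26 above the disc's top, neck radius 6). Force between holder and mount must stay below 60 N, even for a moment; a slow push of 15 to 20 N seats it.
- slot_middle (a point): Middle of the slot on the foot plate's top, 12 above the worktop; axes as ball_mount. The stem is clamped anywhere along this slot and screwed to any height: ball and disc stand up to 6 either way along the mount's y (0 along x) from here, disc top 40 to 52 above the worktop. Rigid under load. Neither setting is measured: find the ball by sight or feel.
- green_cap_jar: Bystander: glass spice jar with green cap, diameter 41, 97 high, about 115 to 140 behind the mount. Origin: centre of the underside.
- yellow_cap_jar: Bystander: glass spice jar with yellow cap, diameter 41, 109 high, about 115 to 140 behind the mount. Origin: centre of the underside.
- lidded_jar: Bystander: squat glass jar with black lid, diameter 59, 91 high, behind where the holder stands at the start. Origin: centre of the underside.
There are look-alikes about, which are no part of the job. There is more than one size of the card_head; the job needs the larger.

How it is judged:
On the way, in this order (a step that is already met when the one before it is completed fails the run):
1. the holder is fully home on the ball while its lever is still up (value of joint home_pin above 0.0055 m and value of joint latch_lever below 0.3 rad and horizontal distance between card_head and ball_mount below 0.02 m and angle between card_head's own z axis and vertical below 0.06 rad), for 0.2 s.
2. the latch lever is pressed down (value of joint latch_lever above 0.58 rad), for 0.2 s.
At the end, for the whole second after the job is handed in: The holder stands at rest on the ball mount, upright within 0.05 rad, over the foot plate's centre within 15 mm, green pin pushed in by more than 5.5 of its 7 mm, latch lever beyond 0.58 of 0.66 rad (value of joint home_pin above 0.0055 m and value of joint latch_lever above 0.58 rad and horizontal distance between card_head and ball_mount below 0.015 m and angle between card_head's own z axis and vertical below 0.05 rad and linear speed of card_head below 0.02 m/s and height (world z) of card_head above 0.035 m); the robot touches nothing.
It fails at once if the holder is forced: more than 60 N between it and the mount (contact force between card_head and ball_mount above 60 N).
It fails at once if the holder is let go or dropped, off the worktop, before it is fully home (height (world z) of card_head above 0.02 m and value of joint home_pin below 0.005 m and contact force between the fingers and card_head below 0.05 N).
It fails at once if the holder is tipped over (angle between card_head's own z axis and vertical above 0.5 rad).
It fails at once if a jar is pushed aside by more than 20 mm (distance of any of green_cap_jar, yellow_cap_jar, lidded_jar from where it was at the start of the episode above 0.02 m).
It also fails if it takes over 67 s, if anything falls off the work surface, if the arm or the gripper's body presses on something with over 40 N, if the wrist force passes 120 N, or if a joint passes its speed limit or range.

## Robot

A 6-joint arm with a two-finger parallel gripper is mounted at the origin on a cart in front of the work surface, level with it; the furniture and walls round the work are solid. World frame = base frame: x ahead of the robot, y to its left, z up, the work surface at z = 0. Lengths are in m, angles in rad, forces in N, time in s.
With the tool pointing down it reaches from about 0.3 to 0.95 m from the base axis. Payload 3.1 kg.
Tool frame: the origin (TCP) lies at the very end of the fingers, on their centre line; the grasp point (between the pads) lies 19 mm behind it; z points along the fingers, y is the line along which they close (so a half turn about z gives the same grasp; the last joint's range is limited). The gripper opens to 85 mm and grips with 20 to 120 N. Pads are 22 mm wide; open, the fingers measure 114 mm over their backs; the gripper's body (76 mm by 85 mm) begins 54 mm behind the grasp point. The pads swing forward as they close: fully open they stand 13 mm farther back than shut.
Start: joints at [1.107, 0.308, 1.634, -0, 1.2, -0.07], TCP at [0.24, 0.577, 0.231] pointing down, gripper open.
Joint ranges: [-3.06, 3.06], [-0.79, 1.96], [0.05, 2.63], [-1.19, 4.34], [0.05, 2.64], [-2.94, 2.94]. Speed limits (rad/s): [2.79, 2.79, 3.14, 3.14, 3.14, 3.14].

## Interface

Orientations are given as a 3x3 rotation matrix whose columns are the frame's x, y, z axes.
In Python, from plant import status, capture, finish_job, trace gives the robot as it stands. The module is installed in compiled form; this text tells all that it offers.
- The arm moves only by the tool send_rows, never from a script. Its argument "series" is a list of rows, each an object of numbers: "dx", "dy", "dz": the shift along the tool's x, y, z in cm; "roll": the turn about the tool's z in rad; "gripper": the gripper command: -1 is shut, 1 is fully open, values between are in proportion. A call has exactly 10 rows; each row shifts and turns the commanded pose from where the row before left it, along the tool's axes as they then stand; what a row does not reach is not made up. A row lasts 1/8 s, in which the tool goes at most 62.5 mm and 10.7 degrees, less where a joint would pass 70% of its speed; a pose out of reach is approached as far as the arm can. A call is refused whole if a number of a shift passes 6.25 or a number of a turn 0.188, either way. A call with a gripper value outside its range is refused whole. The fingers move at their own pace and stop on an object; "squeeze" is the grip in N (left out, the last holds). Time passes only in rows, so rows that do not move let the fingers close, or fill a call up. It gives the time, the measured TCP pose, the force, the opening and the grip force at its end, in the units of the state.
- status.read_state(): the state, without advancing time (a new reading comes with each control period).
- capture(name): name is "scene" or "top" or "wrist"; returns a dict with "color" (384x512x3 uint8, blue, green, red), "z_map" (384x512 float32, m along the optical axis (not along the pixel's ray), 0 where there is no reading), "K" (3x3 intrinsics, pixels), "rvec" (rotation vector, rad) and "tvec" (3), from world to camera coordinates, as OpenCV has them; the wrist camera has in their place "mount" (4x4, takes a point from camera to tool coordinates, whose origin is the TCP and whose axes are the flange's). Camera axes: x right, y down, z forward; pixel columns grow to the right and rows downward; lengths in m; the calibration is good to about 2 mm. A picture is of the moment at which its call begins: read the wrist's pose just before it.
- finish_job(): hands the job in; it is judged then, once.
Trained networks look in the newest picture that a camera, given by its name, has taken for a name from the list of things; names that differ only in an ending like _2 or _b are one class to them, and where a whole thing is asked for, a point or a joint stands for the part that bears it (a point fixed in the world has none). Each returns a list of dicts, best first, with "score" (0 to 1); they miss things now and then, are a little off and sometimes report something else, mostly with a low value. They report only what shows in the picture. A call takes as long as a camera call. They do not tell look-alikes from the thing itself.
- trace(camera, query): "region" (384x512 bool, what is visible of it) and "extent" ([centre column, centre row, width, height] in pixels, round what is visible of it).
The state is a dict: "t": time; "joints": joint angles; "joint_velocities": joint speeds; "tau": joint torques, N m; "ee_pos": TCP position; "eef_rot": TCP orientation; "ft_force": force on the tool from outside, world axes, zero at the start; "torque": the same for the moment, N m; "opening": opening from 0.0 (shut) to 1.0 (fully open); "grip_force": force on a finger pad.
Only numpy, scipy, OpenCV 4.12 (cv2) and the standard library are available. Lean on these libraries where they do the work, as an engineer would, in place of code of your own. Each camera call takes 0.05 s, during which the arm holds its last target. There are 200 camera calls.

## Working session

There is one attempt and no reset: what is moved stays moved. The work goes in short steps, Python scripts to look and compute and a tool call to move; the robot and the scene stay as the last step left them, time stands still between calls to the robot, and variables do not carry over. Pictures are saved under pics/ and viewed, at most 10 in all, crops included, and the job is handed in when it is done.

Besides the shell and the picture viewer there is one more tool, called as a command line: name --argument value ..., lists and objects as JSON in quotes. send_rows: Moves the arm, as the interface text tells. Its arguments: {"type":"object","properties":{"series":{"type":"array","items":{"type":"object","properties":{"dx":{"type":"number"},"dy":{"type":"number"},"dz":{"type":"number"},"roll":{"type":"number"},"gripper":{"type":"number"}}}},"squeeze":{"type":"number"}},"required":["series"]}

```bash
mkdir -p pics; cat > h.py <<'E'
import numpy as np, cv2
from plant import status, capture, finish_job, trace
def cloud(c, st=None):
    K=c["K"]; z=c["z_map"]; v,u=np.mgrid[:384,:512]
    P=np.stack([(u-K[0,2])/K[0,0]*z,(v-K[1,2])/K[1,1]*z,z],-1)
    if "mount" in c:
        M=c["mount"]; P=P@M[:3,:3].T+M[:3,3]
        P=P@np.array(st["eef_rot"]).T+np.array(st["ee_pos"])
    else:
        R=cv2.Rodrigues(np.array(c["rvec"],float))[0]
        P=(P-np.array(c["tvec"]).ravel())@R
    P[z<=0]=np.nan
    return P
E
python3 - <<'E'
from h import *
np.set_printoptions(precision=4,suppress=True)
s=status.read_state(); print(s["t"],s["ee_pos"],s["eef_rot"],s["ft_force"])
ims=[]
for n in ["scene","top"]:
    c=capture(n); P=cloud(c); np.save(n+".npy",P); ims.append(c["color"]); cv2.imwrite(n+".png",c["color"])
    for q in ["card_head","clamp_bar","latch_lever","ball_mount","green_cap_jar","yellow_cap_jar","lidded_jar"]:
        for d in trace(n,q)[:4]:
            p=P[d["region"]]; p=p[~np.isnan(p[:,0])]
            if len(p): print(n,q,round(d["score"],2),np.round(d["extent"]),np.median(p,0),np.percentile(p,2,axis=0),np.percentile(p,98,axis=0))
cv2.imwrite("pics/a.png",cv2.resize(np.vstack(ims),(0,0),fx=.78,fy=.78))
E
```

```text
0.0 [0.2395 0.5764 0.23  ] [[-0.9235  0.3837 -0.001 ]
 [ 0.3837  0.9234 -0.0021]
 [ 0.0002 -0.0023 -1.    ]] [-0.9794 -0.6105 -0.7678]
scene card_head 0.96 [146. 264.  31.  39.] [0.5733 0.2262 0.0112] [ 0.5433  0.1897 -0.0006] [0.6093 0.2526 0.0597]
scene clamp_bar 0.7 [145. 265.  37.  39.] [0.5732 0.2264 0.0136] [0.5428 0.1915 0.0005] [0.6073 0.2525 0.0598]
scene clamp_bar 0.66 [214. 250.  58.  52.] [0.4931 0.1096 0.0217] [ 0.4578  0.0493 -0.0023] [0.5502 0.1566 0.0847]
scene latch_lever 0.49 [196. 256.  20.  10.] [0.5033 0.1474 0.0474] [0.4951 0.125  0.0371] [0.5144 0.1624 0.0549]
scene ball_mount 0.73 [303. 194.  63.  47.] [ 0.505  -0.1853  0.0122] [ 0.4651 -0.2507  0.0026] [ 0.5642 -0.136   0.0776]
scene green_cap_jar 0.91 [287. 162.  12.  34.] [ 0.6184 -0.2437  0.055 ] [ 0.6085 -0.5415 -0.1195] [ 0.9065 -0.2345  0.0948]
scene yellow_cap_jar 0.85 [269. 169.  17.  47.] [ 0.6262 -0.1764  0.0568] [ 0.6165 -0.2348 -0.0033] [ 0.6638 -0.167   0.1064]
scene lidded_jar 0.96 [197. 210.  27.  46.] [0.6136 0.0632 0.0605] [ 0.6024  0.029  -0.0008] [0.6549 0.0814 0.0893]
top card_head 0.68 [2
[... 204 characters left out ...]
lamp_bar 0.64 [153. 186.  28.  32.] [0.5798 0.2092 0.0074] [ 0.5434  0.1836 -0.0017] [0.6166 0.2492 0.0611]
top latch_lever 0.57 [183. 213.  21.   8.] [0.502  0.1417 0.047 ] [0.494  0.1235 0.0379] [0.5113 0.1587 0.0561]
top ball_mount 0.61 [325. 204.  56.  44.] [ 0.5128 -0.1996  0.0444] [ 0.4652 -0.2676  0.0079] [ 0.5638 -0.1427  0.081 ]
top green_cap_jar 0.56 [348. 155.  24.  24.] [ 0.6206 -0.2527  0.093 ] [ 0.6059 -0.2951 -0.0015] [ 0.6429 -0.2387  0.0974]
top yellow_cap_jar 0.61 [323. 153.  22.  25.] [ 0.6281 -0.1867  0.1041] [ 0.6138 -0.2223 -0.0007] [ 0.6515 -0.1706  0.1091]
top lidded_jar 0.59 [219. 158.  34.  30.] [0.6242 0.0454 0.0881] [ 0.6006  0.0209 -0.0004] [0.6565 0.0756 0.0918]
```

View pics/a.png

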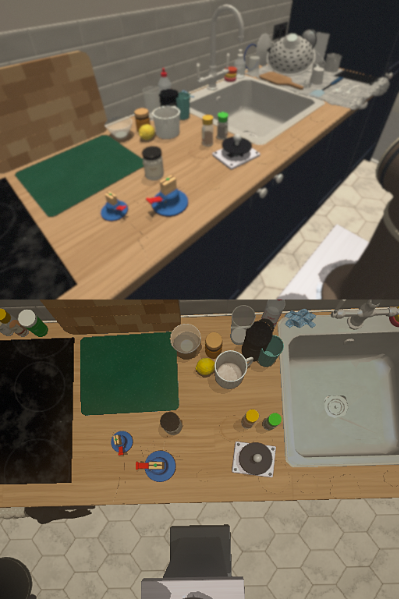

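The picture shows the large holder at about (160,465) in the stacked view, with its red lever to the left (+y). The small look-alike is at (122,442) and the mount at (257,458), with the two jars behind it.

```bash
python3 - <<'E'
from h import *
np.set_printoptions(precision=4,suppress=True)
for n in ["scene","top"]:
    P=np.load(n+".npy"); C=cv2.imread(n+".png").astype(int)
    x,y,z=P[...,0],P[...,1],P[...,2]
    hol=(abs(x-.5)<.07)&(y>.03)&(y<.17)
    bar=hol&(z>.078)&(z<.092)
    p=P[bar]; print(n,"bar",len(p),np.median(p,0),p.min(0),p.max(0),cv2.minAreaRect((p[:,:2]*1000).astype(np.float32)))
    b,g,r=C[...,0],C[...,1],C[...,2]
    red=hol&(r>120)&(g<70)&(b<70)&(z>.03); q=P[red]; print("lever",len(q),q.mean(0))
    fl=hol&(b>r+50)&(z<.013)&(z>.002); f=P[fl][:,:2]*1000
    print("flange",len(f),cv2.minEnclosingCircle(f.astype(np.float32)))
    m=(abs(x-.514)<.08)&(abs(y+.2)<.09)
    pl=m&(z>.007)&(z<.017); print("plate",cv2.minAreaRect((P[pl][:,:2]*1000).astype(np.float32)))
    d=m&(z>.035)&(z<.056); f=P[d]*1000; print("disc",len(f),np.median(f,0),cv2.minEnclosingCircle(f[:,:2].astype(np.float32)))
    w=m&(z>.06); f=P[w]*1000; print("ball",len(f),f.mean(0),f.max(0),f.min(0))
    if len(f)>5:
        A=np.c_[2*f,np.ones(len(f))]; s=np.linalg.lstsq(A,(f**2).sum(1),rcond=None)[0]; print("sph",s[:3],np.sqrt(s[3]+s[:3]@s[:3]))
E
```

```text
scene bar 175 [0.5011 0.0988 0.0836] [0.4921 0.0774 0.0781] [0.5154 0.1172 0.0874] ((503.7862243652344, 97.27235412597656), (39.758445739746094, 23.272151947021484), 89.98384094238281)
lever 91 [0.5027 0.1432 0.0459]
flange 537 ((500.91058349609375, 96.86136627197266), 48.496192932128906)
plate ((517.289306640625, -201.41033935546875), (130.06080627441406, 100.10201263427734), 79.6456527709961)
disc 658 [ 511.3611 -194.7061   44.0616] ((518.69140625, -201.33364868164062), 50.63155746459961)
ball 82 [ 514.0975 -197.3528   74.9242] [ 529.1142 -189.9609   83.4326] [ 504.9924 -208.9436   61.9328]
sph [ 517.5972 -202.4552   70.8953] 12.027905644374977
top bar 155 [0.5013 0.0928 0.0846] [0.4918 0.0735 0.0784] [0.511  0.1123 0.092 ] ((501.45013427734375, 92.818359375), (38.45901870727539, 18.321407318115234), 88.40452575683594)
lever 135 [0.5026 0.1421 0.0477]
flange 663 ((501.09521484375, 93.73126983642578), 48.86724090576172)
plate ((514.9198608398438, -205.65792846679688), (129.95204162597656, 99.57476043701172), 81.00756072998047)
disc 1290 [ 514.2967 -203.7162   45.3387] ((515.1139526367188, -205.85403442382812), 49.98529815673828)
ball 99 [ 514.5214 -204.5447   80.125 ] [ 525.7851 -193.8942   86.486 ] [ 502.5958 -216.5481   73.0099]
sph [ 515.0641 -205.6132   73.0522] 11.892773922642018
```

send_rows --series '[{"dx": -4.27,"dy": -3.45,"gripper": 1},{"dx": -4.27,"dy": -3.45,"gripper": 1},{"dx": -4.27,"dy": -3.45,"gripper": 1},{"dx": -4.27,"dy": -3.45,"gripper": 1},{"dx": -4.27,"dy": -3.45,"gripper": 1},{"dx": -4.27,"dy": -3.45,"gripper": 1},{"dx": -4.27,"dy": -3.45,"gripper": 1},{"dx": -4.27,"dy": -3.45,"gripper": 1},{"dx": -4.27,"dy": -3.45,"gripper": 1},{"dx": -4.27,"dy": -3.45,"gripper": 1}]'

```text
$.series[0]: bad value
```

send_rows --series '[{"roll": 0.168,"gripper": 1},{"roll": 0.168,"gripper": 1},{"roll": 0.168,"gripper": 1},{"roll": 0.168,"gripper": 1},{"roll": 0.168,"gripper": 1},{"roll": 0.168,"gripper": 1},{"roll": 0.168,"gripper": 1},{"gripper": 1},{"gripper": 1},{"gripper": 1}]'

```text
$.series[0]: bad value
```

```bash
python3 - <<'E'
from h import *
np.set_printoptions(precision=4,suppress=True)
s=status.read_state(); print(s["t"],s["ee_pos"],s["eef_rot"],s["ft_force"],s["joints"])
c=capture("wrist"); P=cloud(c,s); C=c["color"].astype(int); print(c["mount"])
cv2.imwrite("pics/w1.png",c["color"])
x,y,z=P[...,0],P[...,1],P[...,2]
hol=(abs(x-.5)<.07)&(y>.03)&(y<.17)
p=P[hol&(z>.08)&(z<.092)]; 
if len(p): print("bar",len(p),np.median(p,0),p.min(0),p.max(0),cv2.minAreaRect((p[:,:2]*1000).astype(np.float32)))
b,g,r=C[...,0],C[...,1],C[...,2]
q=P[hol&(r>120)&(g<70)&(b<70)&(z>.03)]; print("lever",len(q),q.mean(0) if len(q) else 0)
f=P[hol&(b>r+50)&(z<.013)&(z>.002)][:,:2]*1000
if len(f): print("flange",len(f),cv2.minEnclosingCircle(f.astype(np.float32)))
E
```

```text
0.8 [0.2398 0.5772 0.2313] [[-0.9235  0.3837  0.    ]
 [ 0.3837  0.9235  0.    ]
 [ 0.      0.     -1.    ]] [-0.3464  0.1909 -0.121 ] [ 1.1073  0.3081  1.6338  0.      1.1997 -0.0697]
[[ 0.0008 -0.9588 -0.284   0.0706]
 [ 1.      0.0007  0.0003 -0.0005]
 [-0.0001 -0.284   0.9588 -0.1429]
 [ 0.      0.      0.      1.    ]]
lever 0 0
```

View pics/w1.png

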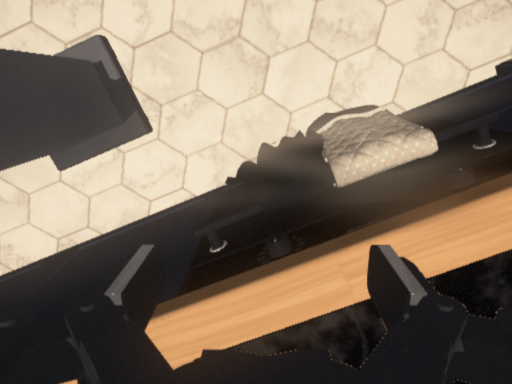

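The arm hasn't moved: the picture shows the floor, the worktop edge and the open fingers at (130,300) and (400,290). Both calls were refused, so I'll send all five fields in each row.

send_rows --series '[{"dx": -4.27,"dy": -3.45,"dz": 0,"roll": 0,"gripper": 1},{"dx": -4.27,"dy": -3.45,"dz": 0,"roll": 0,"gripper": 1},{"dx": -4.27,"dy": -3.45,"dz": 0,"roll": 0,"gripper": 1},{"dx": -4.27,"dy": -3.45,"dz": 0,"roll": 0,"gripper": 1},{"dx": -4.27,"dy": -3.45,"dz": 0,"roll": 0,"gripper": 1},{"dx": -4.27,"dy": -3.45,"dz": 0,"roll": 0,"gripper": 1},{"dx": -4.27,"dy": -3.45,"dz": 0,"roll": 0,"gripper": 1},{"dx": -4.27,"dy": -3.45,"dz": 0,"roll": 0,"gripper": 1},{"dx": -4.27,"dy": -3.45,"dz": 0,"roll": 0,"gripper": 1},{"dx": -4.27,"dy": -3.45,"dz": 0,"roll": 0,"gripper": 1}]'

```text
t: 2.1
ee_pos: [0.5026, 0.0931, 0.2317]
eef_rot: [[-0.923, 0.384, 0.001], [0.384, 0.923, 0.0], [-0.001, 0.001, -1.0]]
ft_force: [-0.0, 0.8, 0.3]
opening: 1.002
grip_force: 0.0
```

send_rows --series '[{"dx": 0,"dy": 0,"dz": 0,"roll": 0.168,"gripper": 1},{"dx": 0,"dy": 0,"dz": 0,"roll": 0.168,"gripper": 1},{"dx": 0,"dy": 0,"dz": 0,"roll": 0.168,"gripper": 1},{"dx": 0,"dy": 0,"dz": 0,"roll": 0.168,"gripper": 1},{"dx": 0,"dy": 0,"dz": 0,"roll": 0.168,"gripper": 1},{"dx": 0,"dy": 0,"dz": 0,"roll": 0.168,"gripper": 1},{"dx": 0,"dy": 0,"dz": 0,"roll": 0.168,"gripper": 1},{"dx": 0,"dy": 0,"dz": 0,"roll": 0,"gripper": 1},{"dx": 0,"dy": 0,"dz": 0,"roll": 0,"gripper": 1},{"dx": 0,"dy": 0,"dz": 0,"roll": 0,"gripper": 1}]'

```text
t: 3.35
ee_pos: [0.5018, 0.0947, 0.2313]
eef_rot: [[-0.002, 1.0, 0.0], [1.0, 0.002, 0.0], [0.0, 0.0, -1.0]]
ft_force: [-0.4, 0.5, -0.5]
opening: 1.005
grip_force: 0.0
```

```bash
cat > w.py <<'E'
from h import *
import sys
np.set_printoptions(precision=4,suppress=True)
s=status.read_state(); print(s["t"],s["ee_pos"],s["eef_rot"],s["ft_force"],s["joints"])
c=capture("wrist"); P=cloud(c,s); C=c["color"].astype(int)
cv2.imwrite("pics/%s.png"%sys.argv[1],c["color"]); np.save("w.npy",P)
x,y,z=P[...,0],P[...,1],P[...,2]
hol=(abs(x-.5)<.07)&(y>.03)&(y<.17)
p=P[hol&(z>.08)&(z<.092)]; 
if len(p): print("bar",len(p),np.median(p,0),p.min(0),p.max(0),cv2.minAreaRect((p[:,:2]*1000).astype(np.float32)))
b,g,r=C[...,0],C[...,1],C[...,2]
q=P[hol&(r>120)&(g<70)&(b<70)&(z>.03)]; print("lever",len(q),q.mean(0) if len(q) else 0)
f=P[hol&(b>r+50)&(z<.013)&(z>.002)][:,:2]*1000
if len(f): print("flange",len(f),cv2.minEnclosingCircle(f.astype(np.float32)))
E
python3 w.py w2
```

```text
3.35 [0.5018 0.0947 0.2313] [[-0.0023  1.      0.    ]
 [ 1.      0.0023  0.    ]
 [ 0.      0.     -1.    ]] [-0.3729  0.4857 -0.4699] [0.1013 0.0869 1.8992 0.     1.1555 0.099 ]
bar 1145 [0.5053 0.0947 0.0863] [0.4941 0.0733 0.0807] [0.5165 0.1136 0.0901] ((505.1947326660156, 93.2232894897461), (40.295021057128906, 21.95299530029297), 88.22114562988281)
lever 577 [0.506  0.1465 0.0514]
flange 780 ((496.4569396972656, 93.18997955322266), 47.65283203125)
```

View pics/w2.png

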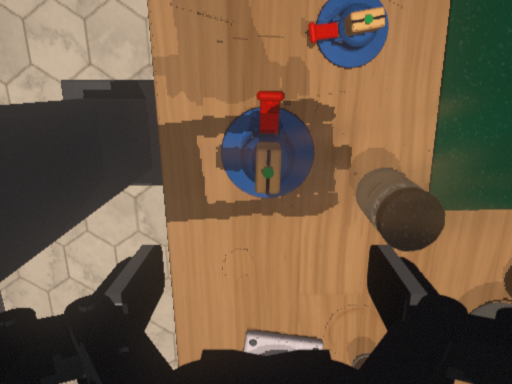

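The picture shows the large holder at (268,150), with its bar centred between the fingers and its lever up at (270,110). The look-alike is at (352,30) and the lidded jar at (400,210). I'll go down to TCP z = 0.053.

send_rows --series '[{"dx": -0.05,"dy": 0.15,"dz": 2,"roll": 0.03,"gripper": 1},{"dx": 0,"dy": 0,"dz": 3,"roll": 0,"gripper": 1},{"dx": 0,"dy": 0,"dz": 3,"roll": 0,"gripper": 1},{"dx": 0,"dy": 0,"dz": 3,"roll": 0,"gripper": 1},{"dx": 0,"dy": 0,"dz": 2.5,"roll": 0,"gripper": 1},{"dx": 0,"dy": 0,"dz": 2,"roll": 0,"gripper": 1},{"dx": 0,"dy": 0,"dz": 1.3,"roll": 0,"gripper": 1},{"dx": 0,"dy": 0,"dz": 1,"roll": 0,"gripper": 1},{"dx": 0,"dy": 0,"dz": 0,"roll": 0,"gripper": 1},{"dx": 0,"dy": 0,"dz": 0,"roll": 0,"gripper": 1}]'

```text
t: 4.65
ee_pos: [0.5039, 0.0943, 0.0539]
eef_rot: [[0.029, 1.0, 0.001], [1.0, -0.029, 0.0], [0.0, 0.001, -1.0]]
ft_force: [0.1, -0.1, -0.3]
opening: 1.002
grip_force: 0.0
```

send_rows --series '[{"dx": 0,"dy": 0,"dz": 0,"roll": 0,"gripper": 0},{"dx": 0,"dy": 0,"dz": 0,"roll": 0,"gripper": -0.2},{"dx": 0,"dy": 0,"dz": 0,"roll": 0,"gripper": -0.4},{"dx": 0,"dy": 0,"dz": 0,"roll": 0,"gripper": -0.6},{"dx": 0,"dy": 0,"dz": 0,"roll": 0,"gripper": -1},{"dx": 0,"dy": 0,"dz": 0,"roll": 0,"gripper": -1},{"dx": 0,"dy": 0,"dz": 0,"roll": 0,"gripper": -1},{"dx": 0,"dy": 0,"dz": 0,"roll": 0,"gripper": -1},{"dx": 0,"dy": 0,"dz": 0,"roll": 0,"gripper": -1},{"dx": 0,"dy": 0,"dz": 0,"roll": 0,"gripper": -1}]' --squeeze 60

```text
t: 5.9
ee_pos: [0.5037, 0.0942, 0.0535]
eef_rot: [[0.029, 1.0, 0.001], [1.0, -0.029, 0.0], [0.0, 0.001, -1.0]]
ft_force: [2.1, 0.1, 3.3]
opening: 0.249
grip_force: 60.6
```

send_rows --series '[{"dx": 0,"dy": 0,"dz": -0.5,"roll": 0,"gripper": -1},{"dx": 0,"dy": 0,"dz": -1,"roll": 0,"gripper": -1},{"dx": 0,"dy": 0,"dz": -1.5,"roll": 0,"gripper": -1},{"dx": 0,"dy": 0,"dz": -2,"roll": 0,"gripper": -1},{"dx": 0,"dy": 0,"dz": -2,"roll": 0,"gripper": -1},{"dx": 0,"dy": 0,"dz": -2,"roll": 0,"gripper": -1},{"dx": 0,"dy": 0,"dz": -1.5,"roll": 0,"gripper": -1},{"dx": 0,"dy": 0,"dz": -1,"roll": 0,"gripper": -1},{"dx": 0,"dy": 0,"dz": -0.5,"roll": 0,"gripper": -1},{"dx": 0,"dy": 0,"dz": 0,"roll": 0,"gripper": -1}]'

```text
t: 7.15
ee_pos: [0.5032, 0.0942, 0.1733]
eef_rot: [[0.029, 1.0, -0.0], [1.0, -0.029, -0.0], [-0.0, -0.0, -1.0]]
ft_force: [-0.3, -0.7, -3.7]
opening: 0.249
grip_force: 59.7
```

```bash
cat > m.py <<'E'
from h import *
import sys
np.set_printoptions(precision=1,suppress=True)
s=status.read_state(); t=np.array(s["ee_pos"]); print(t*1000,s["ft_force"],s["torque"],s["opening"],s["grip_force"])
zb=t[2]-.0535
for n in ["scene","top"]:
    c=capture(n); P=cloud(c); C=c["color"].astype(int); b,g,r=C[...,0],C[...,1],C[...,2]
    cv2.imwrite(n+sys.argv[1]+".png",c["color"])
    x,y,z=P[...,0],P[...,1],P[...,2]
    hol=(abs(x-t[0])<.07)&(abs(y-t[1])<.08)
    fl=hol&(b>r+50)&(abs(z-zb-.006)<.008); f=P[fl]*1000
    if len(f)>20: print(n,"flange top z",np.percentile(f[:,2],[10,50,90]),cv2.minEnclosingCircle(f[:,:2].astype(np.float32)))
    q=P[hol&(r>120)&(g<70)&(b<70)]; print("lever",len(q),q.mean(0)*1000 if len(q) else 0)
    if len(f)>20: # plane tilt
        k=np.linalg.lstsq(np.c_[f[:,:2],np.ones(len(f))],f[:,2],rcond=None)[0]; print("tilt x1000",k[:2]*1000)
E
python3 m.py 1
```

```text
[503.2  94.2 173.3] [-0.3 -0.7 -3.7] [-0. -0.  0.] 0.24889028622476272 59.69822287559509
scene flange top z [125.6 127.1 129.6] ((485.54437255859375, 87.83333587646484), 41.090110778808594)
lever 54 [502.2 156.6 171.6]
tilt x1000 [86.6 36.3]
top flange top z [125.4 127.4 129.5] ((472.358642578125, 64.15209197998047), 25.01848030090332)
lever 0 0
tilt x1000 [88.3 94.4]
```

send_rows --series '[{"dx": -1.5,"dy": 0.25,"dz": 0,"roll": 0,"gripper": -1},{"dx": -3,"dy": 0.25,"dz": 0,"roll": 0,"gripper": -1},{"dx": -4.5,"dy": 0.25,"dz": 0,"roll": 0,"gripper": -1},{"dx": -4.5,"dy": 0.25,"dz": 0,"roll": 0,"gripper": -1},{"dx": -4.5,"dy": 0.25,"dz": 0,"roll": 0,"gripper": -1},{"dx": -4.5,"dy": 0.25,"dz": 0,"roll": 0,"gripper": -1},{"dx": -4,"dy": 0.25,"dz": 0,"roll": 0,"gripper": -1},{"dx": -2.4,"dy": 0.25,"dz": 0,"roll": 0,"gripper": -1},{"dx": -1,"dy": 0.15,"dz": 0,"roll": 0,"gripper": -1},{"dx": 0,"dy": 0,"dz": 0,"roll": 0,"gripper": -1}]'

```text
t: 8.5
ee_pos: [0.5157, -0.2058, 0.1729]
eef_rot: [[0.03, 1.0, -0.001], [1.0, -0.03, 0.001], [0.001, -0.001, -1.0]]
ft_force: [-0.6, 0.2, -4.1]
opening: 0.247
grip_force: 59.6
```

send_rows --series '[{"dx": 0,"dy": 0,"dz": 0,"roll": 0,"gripper": -1},{"dx": 0,"dy": 0,"dz": 0.6,"roll": 0,"gripper": -1},{"dx": 0,"dy": 0,"dz": 0.6,"roll": 0,"gripper": -1},{"dx": 0,"dy": 0,"dz": 0.6,"roll": 0,"gripper": -1},{"dx": 0,"dy": 0,"dz": 0.6,"roll": 0,"gripper": -1},{"dx": 0,"dy": 0,"dz": 0.5,"roll": 0,"gripper": -1},{"dx": 0,"dy": 0,"dz": 0.4,"roll": 0,"gripper": -1},{"dx": 0,"dy": 0,"dz": 0.2,"roll": 0,"gripper": -1},{"dx": 0,"dy": 0,"dz": 0,"roll": 0,"gripper": -1},{"dx": 0,"dy": 0,"dz": 0,"roll": 0,"gripper": -1}]'

```text
t: 9.75
ee_pos: [0.5163, -0.2054, 0.1385]
eef_rot: [[0.029, 1.0, 0.0], [1.0, -0.029, -0.0], [-0.0, 0.0, -1.0]]
ft_force: [-0.6, -1.2, -3.9]
opening: 0.249
grip_force: 59.7
```

```bash
python3 m.py 2; python3 -c "
import cv2,numpy as np
a=cv2.resize(cv2.imread('scene2.png')[140:240,240:370],None,fx=4,fy=4)
cv2.imwrite('pics/s2.png',a)"
```

```text
[ 516.3 -205.4  138.5] [-0.6 -1.2 -3.9] [-0.  0.  0.] 0.24942936830488813 59.65853154659271
scene flange top z [90.2 92.  94.4] ((507.60186767578125, -198.46099853515625), 43.21522903442383)
lever 19 [ 518.7 -167.3  153.4]
tilt x1000 [ 62.2 -22.7]
top flange top z [90.7 93.  95.1] ((509.59619140625, -177.8748779296875), 38.57130813598633)
lever 37 [ 511.7 -162.9  129.9]
tilt x1000 [  52.4 -114.1]
```

View pics/s2.png

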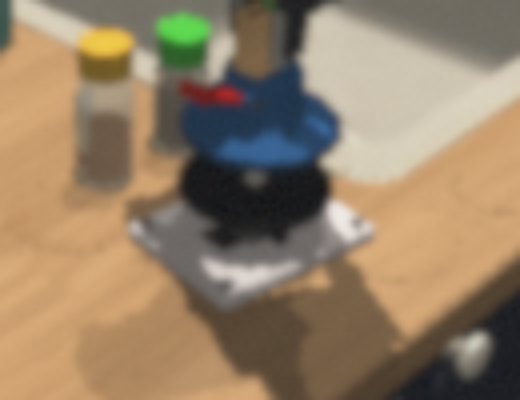

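The crop shows the holder upright just above the ball, which is at about (257,180), with the lever up and the jars clear. I'll lower it slowly.

send_rows --series '[{"dx": 0,"dy": 0,"dz": 0.2,"roll": 0,"gripper": -1},{"dx": 0,"dy": 0,"dz": 0.2,"roll": 0,"gripper": -1},{"dx": 0,"dy": 0,"dz": 0.2,"roll": 0,"gripper": -1},{"dx": 0,"dy": 0,"dz": 0.2,"roll": 0,"gripper": -1},{"dx": 0,"dy": 0,"dz": 0.1,"roll": 0,"gripper": -1},{"dx": 0,"dy": 0,"dz": 0.1,"roll": 0,"gripper": -1},{"dx": 0,"dy": 0,"dz": 0,"roll": 0,"gripper": -1},{"dx": 0,"dy": 0,"dz": 0,"roll": 0,"gripper": -1},{"dx": 0,"dy": 0,"dz": 0,"roll": 0,"gripper": -1},{"dx": 0,"dy": 0,"dz": 0,"roll": 0,"gripper": -1}]'

```text
t: 11.1
ee_pos: [0.5161, -0.2053, 0.1283]
eef_rot: [[0.029, 1.0, 0.0], [1.0, -0.029, -0.0], [-0.0, 0.0, -1.0]]
ft_force: [0.0, 0.1, -4.0]
opening: 0.248
grip_force: 59.7
```

send_rows --series '[{"dx": 0,"dy": 0,"dz": 0.1,"roll": 0,"gripper": -1},{"dx": 0,"dy": 0,"dz": 0.1,"roll": 0,"gripper": -1},{"dx": 0,"dy": 0,"dz": 0.1,"roll": 0,"gripper": -1},{"dx": 0,"dy": 0,"dz": 0.1,"roll": 0,"gripper": -1},{"dx": 0,"dy": 0,"dz": 0.1,"roll": 0,"gripper": -1},{"dx": 0,"dy": 0,"dz": 0,"roll": 0,"gripper": -1},{"dx": 0,"dy": 0,"dz": 0,"roll": 0,"gripper": -1},{"dx": 0,"dy": 0,"dz": 0,"roll": 0,"gripper": -1},{"dx": 0,"dy": 0,"dz": 0,"roll": 0,"gripper": -1},{"dx": 0,"dy": 0,"dz": 0,"roll": 0,"gripper": -1}]'

```text
t: 12.35
ee_pos: [0.5161, -0.2053, 0.1233]
eef_rot: [[0.029, 1.0, 0.0], [1.0, -0.029, -0.0], [-0.0, 0.0, -1.0]]
ft_force: [0.1, 0.6, -3.1]
opening: 0.25
grip_force: 59.7
```

send_rows --series '[{"dx": 0,"dy": 0,"dz": 0.05,"roll": 0,"gripper": -1},{"dx": 0,"dy": 0,"dz": 0.05,"roll": 0,"gripper": -1},{"dx": 0,"dy": 0,"dz": 0.05,"roll": 0,"gripper": -1},{"dx": 0,"dy": 0,"dz": 0.05,"roll": 0,"gripper": -1},{"dx": 0,"dy": 0,"dz": 0,"roll": 0,"gripper": -1},{"dx": 0,"dy": 0,"dz": 0,"roll": 0,"gripper": -1},{"dx": 0,"dy": 0,"dz": 0,"roll": 0,"gripper": -1},{"dx": 0,"dy": 0,"dz": 0,"roll": 0,"gripper": -1},{"dx": 0,"dy": 0,"dz": 0,"roll": 0,"gripper": -1},{"dx": 0,"dy": 0,"dz": 0,"roll": 0,"gripper": -1}]'

```text
t: 13.6
ee_pos: [0.5161, -0.2052, 0.1213]
eef_rot: [[0.029, 1.0, -0.0], [1.0, -0.029, 0.0], [0.0, -0.0, -1.0]]
ft_force: [0.6, -0.5, -3.6]
opening: 0.249
grip_force: 59.7
```

send_rows --series '[{"dx": 0,"dy": 0,"dz": 0.05,"roll": 0,"gripper": -1},{"dx": 0,"dy": 0,"dz": 0.05,"roll": 0,"gripper": -1},{"dx": 0,"dy": 0,"dz": 0.05,"roll": 0,"gripper": -1},{"dx": 0,"dy": 0,"dz": 0.05,"roll": 0,"gripper": -1},{"dx": 0,"dy": 0,"dz": 0.05,"roll": 0,"gripper": -1},{"dx": 0,"dy": 0,"dz": 0.05,"roll": 0,"gripper": -1},{"dx": 0,"dy": 0,"dz": 0.05,"roll": 0,"gripper": -1},{"dx": 0,"dy": 0,"dz": 0.05,"roll": 0,"gripper": -1},{"dx": 0,"dy": 0,"dz": 0,"roll": 0,"gripper": -1},{"dx": 0,"dy": 0,"dz": 0,"roll": 0,"gripper": -1}]'

```text
t: 14.85
ee_pos: [0.5161, -0.2053, 0.1173]
eef_rot: [[0.029, 1.0, 0.0], [1.0, -0.029, -0.0], [-0.0, 0.0, -1.0]]
ft_force: [0.2, 0.1, -4.2]
opening: 0.245
grip_force: 59.7
```

send_rows --series '[{"dx": 0,"dy": 0,"dz": 0.1,"roll": 0,"gripper": -1},{"dx": 0,"dy": 0,"dz": 0.1,"roll": 0,"gripper": -1},{"dx": 0,"dy": 0,"dz": 0.1,"roll": 0,"gripper": -1},{"dx": 0,"dy": 0,"dz": 0.1,"roll": 0,"gripper": -1},{"dx": 0,"dy": 0,"dz": 0.1,"roll": 0,"gripper": -1},{"dx": 0,"dy": 0,"dz": 0.1,"roll": 0,"gripper": -1},{"dx": 0,"dy": 0,"dz": 0.1,"roll": 0,"gripper": -1},{"dx": 0,"dy": 0,"dz": 0.1,"roll": 0,"gripper": -1},{"dx": 0,"dy": 0,"dz": 0,"roll": 0,"gripper": -1},{"dx": 0,"dy": 0,"dz": 0,"roll": 0,"gripper": -1}]'

```text
t: 16.1
ee_pos: [0.5162, -0.2053, 0.1093]
eef_rot: [[0.029, 1.0, 0.0], [1.0, -0.029, -0.0], [-0.0, 0.0, -1.0]]
ft_force: [-0.3, -0.1, -3.3]
opening: 0.252
grip_force: 59.6
```

send_rows --series '[{"dx": 0,"dy": 0,"dz": 0.05,"roll": 0,"gripper": -1},{"dx": 0,"dy": 0,"dz": 0.05,"roll": 0,"gripper": -1},{"dx": 0,"dy": 0,"dz": 0.05,"roll": 0,"gripper": -1},{"dx": 0,"dy": 0,"dz": 0.05,"roll": 0,"gripper": -1},{"dx": 0,"dy": 0,"dz": 0.05,"roll": 0,"gripper": -1},{"dx": 0,"dy": 0,"dz": 0.05,"roll": 0,"gripper": -1},{"dx": 0,"dy": 0,"dz": 0.05,"roll": 0,"gripper": -1},{"dx": 0,"dy": 0,"dz": 0.05,"roll": 0,"gripper": -1},{"dx": 0,"dy": 0,"dz": 0.05,"roll": 0,"gripper": -1},{"dx": 0,"dy": 0,"dz": 0.05,"roll": 0,"gripper": -1}]'

```text
t: 17.35
ee_pos: [0.5164, -0.2054, 0.1056]
eef_rot: [[0.029, 1.0, 0.0], [1.0, -0.029, -0.0], [-0.0, 0.0, -1.0]]
ft_force: [-3.4, 1.0, 7.1]
opening: 0.25
grip_force: 61.1
```

send_rows --series '[{"dx": 0,"dy": -0.05,"dz": 0.05,"roll": 0,"gripper": -1},{"dx": 0,"dy": 0,"dz": 0.05,"roll": 0,"gripper": -1},{"dx": 0,"dy": 0,"dz": 0.05,"roll": 0,"gripper": -1},{"dx": 0,"dy": 0,"dz": 0.05,"roll": 0,"gripper": -1},{"dx": 0,"dy": 0,"dz": 0.05,"roll": 0,"gripper": -1},{"dx": 0,"dy": 0,"dz": 0.05,"roll": 0,"gripper": -1},{"dx": 0,"dy": 0,"dz": 0.05,"roll": 0,"gripper": -1},{"dx": 0,"dy": 0,"dz": 0,"roll": 0,"gripper": -1},{"dx": 0,"dy": 0,"dz": 0,"roll": 0,"gripper": -1},{"dx": 0,"dy": 0,"dz": 0,"roll": 0,"gripper": -1}]'

```text
t: 18.6
ee_pos: [0.5164, -0.2054, 0.1022]
eef_rot: [[0.029, 1.0, 0.001], [1.0, -0.029, -0.0], [-0.0, 0.001, -1.0]]
ft_force: [-2.1, 1.9, 5.9]
opening: 0.248
grip_force: 61.1
```

send_rows --series '[{"dx": 0,"dy": -0.05,"dz": 0.05,"roll": 0,"gripper": -1},{"dx": 0,"dy": 0,"dz": 0.05,"roll": 0,"gripper": -1},{"dx": 0,"dy": 0,"dz": 0.05,"roll": 0,"gripper": -1},{"dx": 0,"dy": 0,"dz": 0.05,"roll": 0,"gripper": -1},{"dx": 0,"dy": 0,"dz": 0.05,"roll": 0,"gripper": -1},{"dx": 0,"dy": 0,"dz": 0,"roll": 0,"gripper": -1},{"dx": 0,"dy": 0,"dz": 0,"roll": 0,"gripper": -1},{"dx": 0,"dy": 0,"dz": 0,"roll": 0,"gripper": -1},{"dx": 0,"dy": 0,"dz": 0,"roll": 0,"gripper": -1},{"dx": 0,"dy": 0,"dz": 0,"roll": 0,"gripper": -1}]'

```text
t: 19.85
ee_pos: [0.5163, -0.2055, 0.1003]
eef_rot: [[0.029, 1.0, 0.002], [1.0, -0.029, -0.001], [-0.0, 0.002, -1.0]]
ft_force: [-1.6, 1.3, 7.8]
opening: 0.246
grip_force: 61.4
```

send_rows --series '[{"dx": 0,"dy": -0.03,"dz": 0.05,"roll": 0,"gripper": -1},{"dx": 0,"dy": 0,"dz": 0.05,"roll": 0,"gripper": -1},{"dx": 0,"dy": 0,"dz": 0.05,"roll": 0,"gripper": -1},{"dx": 0,"dy": 0,"dz": 0,"roll": 0,"gripper": -1},{"dx": 0,"dy": 0,"dz": 0,"roll": 0,"gripper": -1},{"dx": 0,"dy": 0,"dz": 0,"roll": 0,"gripper": -1},{"dx": 0,"dy": 0,"dz": 0,"roll": 0,"gripper": -1},{"dx": 0,"dy": 0,"dz": 0,"roll": 0,"gripper": -1},{"dx": 0,"dy": 0,"dz": 0,"roll": 0,"gripper": -1},{"dx": 0,"dy": 0,"dz": 0,"roll": 0,"gripper": -1}]'

```text
t: 21.1
ee_pos: [0.5164, -0.2056, 0.1001]
eef_rot: [[0.029, 1.0, 0.003], [1.0, -0.029, -0.001], [-0.0, 0.003, -1.0]]
ft_force: [-3.4, 2.6, 14.2]
opening: 0.25
grip_force: 62.3
```

send_rows --series '[{"dx": 0,"dy": 0,"dz": 0.05,"roll": 0,"gripper": -1},{"dx": 0,"dy": 0,"dz": 0.03,"roll": 0,"gripper": -1},{"dx": 0,"dy": 0,"dz": 0,"roll": 0,"gripper": -1},{"dx": 0,"dy": 0,"dz": 0,"roll": 0,"gripper": -1},{"dx": 0,"dy": 0,"dz": 0,"roll": 0,"gripper": -1},{"dx": 0,"dy": 0,"dz": 0,"roll": 0,"gripper": -1},{"dx": 0,"dy": 0,"dz": 0,"roll": 0,"gripper": -1},{"dx": 0,"dy": 0,"dz": 0,"roll": 0,"gripper": -1},{"dx": 0,"dy": 0,"dz": 0,"roll": 0,"gripper": -1},{"dx": 0,"dy": 0,"dz": 0,"roll": 0,"gripper": -1}]'

```text
t: 22.35
ee_pos: [0.5164, -0.2056, 0.1001]
eef_rot: [[0.029, 1.0, 0.002], [1.0, -0.029, -0.001], [-0.0, 0.002, -1.0]]
ft_force: [-4.4, 3.4, 18.4]
opening: 0.25
grip_force: 62.6
```

```bash
python3 m.py 3; python3 - <<'E'
from h import *
c=capture("wrist"); w=cv2.resize(c["color"],(400,300))
a=cv2.resize(cv2.imread('scene3.png')[140:240,240:370],(400,300),interpolation=2)
cv2.imwrite('pics/s3.png',np.hstack([a,w]))
E
```

```text
[ 516.4 -205.6  100.1] [-4.4  3.4 18.4] [ 0.8  1.3 -0. ] 0.24955101659347564 62.576833963394165
scene flange top z [51.9 53.7 56.2] ((506.46429443359375, -197.1585235595703), 42.69300842285156)
lever 24 [ 516.7 -165.2   96.7]
tilt x1000 [ 62.5 -14.9]
top flange top z [52.3 54.3 56.6] ((510.50054931640625, -176.52297973632812), 34.642208099365234)
lever 32 [ 511.  -163.8   90.7]
tilt x1000 [ 42.4 -96. ]
```

View pics/s3.png

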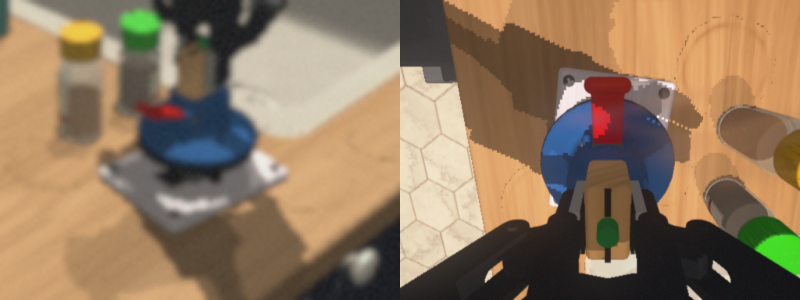

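Hard stop at TCP z = 0.1001. The flange lies on the disc, and the wrist view shows the green tip standing out of the bar at (607,232) with the lever still up at (607,110). I'll ease off, then release.

send_rows --series '[{"dx": 0,"dy": 0,"dz": -0.1,"roll": 0,"gripper": -1},{"dx": 0,"dy": 0,"dz": -0.1,"roll": 0,"gripper": -1},{"dx": 0,"dy": 0,"dz": 0,"roll": 0,"gripper": -1},{"dx": 0,"dy": 0,"dz": 0,"roll": 0,"gripper": -1},{"dx": 0,"dy": 0,"dz": 0,"roll": 0,"gripper": -0.4},{"dx": 0,"dy": 0,"dz": 0,"roll": 0,"gripper": -0.3},{"dx": 0,"dy": 0,"dz": 0,"roll": 0,"gripper": -0.2},{"dx": 0,"dy": 0,"dz": 0,"roll": 0,"gripper": -0.1},{"dx": 0,"dy": 0,"dz": 0,"roll": 0,"gripper": -0.1},{"dx": 0,"dy": 0,"dz": 0,"roll": 0,"gripper": -0.1}]'

```text
t: 23.75
ee_pos: [0.5148, -0.2052, 0.0979]
eef_rot: [[0.029, 1.0, -0.0], [1.0, -0.029, -0.0], [-0.0, -0.0, -1.0]]
ft_force: [0.8, 0.5, -0.4]
opening: 0.448
grip_force: 0.0
```

send_rows --series '[{"dx": 0,"dy": 0,"dz": -0.5,"roll": 0,"gripper": -0.1},{"dx": 0,"dy": 0,"dz": -1,"roll": 0,"gripper": -0.1},{"dx": 0,"dy": 0,"dz": -1.5,"roll": 0,"gripper": -0.1},{"dx": 0,"dy": 0,"dz": -2,"roll": 0,"gripper": -0.1},{"dx": 0,"dy": 0,"dz": -2,"roll": 0,"gripper": -0.1},{"dx": 1,"dy": 0,"dz": 0,"roll": 0,"gripper": -1},{"dx": 2,"dy": 0,"dz": 0,"roll": 0,"gripper": -1},{"dx": 2,"dy": 0,"dz": 0,"roll": 0,"gripper": -1},{"dx": 0,"dy": 0,"dz": 0,"roll": 0,"gripper": -1},{"dx": 0,"dy": 0,"dz": 0,"roll": 0,"gripper": -1}]'

```text
t: 25.0
ee_pos: [0.5161, -0.1548, 0.1676]
eef_rot: [[0.028, 1.0, -0.001], [1.0, -0.028, -0.0], [-0.0, -0.001, -1.0]]
ft_force: [-0.5, -0.7, 0.4]
opening: -0.004
grip_force: 0.0
```

```bash
python3 m.py 4; python3 - <<'E'
from h import *
s=status.read_state(); c=capture("wrist"); P=cloud(c,s)*1000; C=c["color"].astype(int); b,g,r=C[...,0],C[...,1],C[...,2]
x,y,z=P[...,0],P[...,1],P[...,2]
m=(abs(x-516)<70)&(abs(y+200)<80)
for nm,k in [("red",(r>110)&(g<70)&(b<70)),("green",(g>r+30)&(g>b+20)&(z>120)),("bartop",(z>126)&(z<137)&(r>b+20))]:
    q=P[m&k]
    if len(q): print(nm,len(q),q.mean(0),q.min(0),q.max(0))
cv2.imwrite('pics/w4.png',np.hstack([cv2.resize(c["color"],(400,300)),cv2.resize(cv2.imread('scene4.png')[140:240,240:370],(400,300),interpolation=2)]))
E
```

```text
[ 516.1 -154.8  167.6] [-0.5 -0.7  0.4] [-0.  -0.   0.1] -0.0038400542762556484 0.0
lever 9 [ 515.4 -162.3   89.7]
lever 0 0
red 995 [ 520.70276316 -159.19529751   95.4102507 ] [ 510.89244379 -179.50231385   85.99177683] [ 531.64883495 -141.05183721  104.86813614]
green 20 [ 561.54296629 -146.00866899  231.09099903] [ 558.3997918  -147.07990356  227.87143819] [ 564.24020755 -145.33376586  235.28808408]
```

View pics/w4.png

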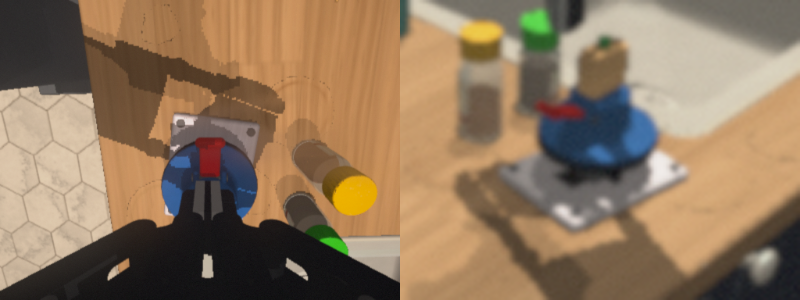

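The fingers are shut above the lever at (208,180). The holder stands seated and upright, with the green tip out of the bar at (603,42). Now I'll press the lever.

send_rows --series '[{"dx": -0.2,"dy": 0.1,"dz": 1.5,"roll": 0,"gripper": -1},{"dx": 0,"dy": 0,"dz": 1.5,"roll": 0,"gripper": -1},{"dx": 0,"dy": 0,"dz": 1.5,"roll": 0,"gripper": -1},{"dx": 0,"dy": 0,"dz": 1,"roll": 0,"gripper": -1},{"dx": 0,"dy": 0,"dz": 0.4,"roll": 0,"gripper": -1},{"dx": 0,"dy": 0,"dz": 0.2,"roll": 0,"gripper": -1},{"dx": 0,"dy": 0,"dz": 0.2,"roll": 0,"gripper": -1},{"dx": 0,"dy": 0,"dz": 0.2,"roll": 0,"gripper": -1},{"dx": 0,"dy": 0,"dz": 0.2,"roll": 0,"gripper": -1},{"dx": 0,"dy": 0,"dz": 0.2,"roll": 0,"gripper": -1}]'

```text
t: 26.4
ee_pos: [0.5173, -0.1573, 0.099]
eef_rot: [[0.029, 1.0, 0.0], [1.0, -0.029, -0.0], [-0.0, 0.0, -1.0]]
ft_force: [-0.7, -0.1, 1.3]
opening: 0.001
grip_force: 0.6
```

send_rows --series '[{"dx": 0,"dy": 0,"dz": 0.15,"roll": 0,"gripper": -1},{"dx": 0,"dy": 0,"dz": 0.15,"roll": 0,"gripper": -1},{"dx": 0,"dy": 0,"dz": 0.15,"roll": 0,"gripper": -1},{"dx": 0,"dy": 0,"dz": 0.15,"roll": 0,"gripper": -1},{"dx": 0,"dy": 0,"dz": 0.15,"roll": 0,"gripper": -1},{"dx": 0,"dy": 0,"dz": 0.15,"roll": 0,"gripper": -1},{"dx": 0,"dy": 0,"dz": 0.15,"roll": 0,"gripper": -1},{"dx": 0,"dy": 0,"dz": 0.15,"roll": 0,"gripper": -1},{"dx": 0,"dy": 0,"dz": 0.1,"roll": 0,"gripper": -1},{"dx": 0,"dy": 0,"dz": 0,"roll": 0,"gripper": -1}]'

```text
t: 27.65
ee_pos: [0.518, -0.1567, 0.0868]
eef_rot: [[0.03, 1.0, 0.002], [1.0, -0.03, 0.001], [0.001, 0.002, -1.0]]
ft_force: [0.7, 1.5, 4.3]
opening: -0.002
grip_force: 2.1
```

send_rows --series '[{"dx": 0,"dy": 0,"dz": 0.1,"roll": 0,"gripper": -1},{"dx": 0,"dy": 0,"dz": 0.1,"roll": 0,"gripper": -1},{"dx": 0,"dy": 0,"dz": 0.1,"roll": 0,"gripper": -1},{"dx": 0,"dy": 0,"dz": 0.1,"roll": 0,"gripper": -1},{"dx": 0,"dy": 0,"dz": 0.1,"roll": 0,"gripper": -1},{"dx": 0,"dy": 0,"dz": 0.1,"roll": 0,"gripper": -1},{"dx": 0,"dy": 0,"dz": 0.1,"roll": 0,"gripper": -1},{"dx": 0,"dy": 0,"dz": 0,"roll": 0,"gripper": -1},{"dx": 0,"dy": 0,"dz": 0,"roll": 0,"gripper": -1},{"dx": 0,"dy": 0,"dz": 0,"roll": 0,"gripper": -1}]'

```text
t: 28.9
ee_pos: [0.5181, -0.1563, 0.0803]
eef_rot: [[0.03, 1.0, 0.002], [1.0, -0.03, 0.002], [0.002, 0.001, -1.0]]
ft_force: [-1.5, 5.3, 8.4]
opening: 0.004
grip_force: 4.8
```

send_rows --series '[{"dx": 0,"dy": 0,"dz": 0.1,"roll": 0,"gripper": -1},{"dx": 0,"dy": 0,"dz": 0.1,"roll": 0,"gripper": -1},{"dx": 0,"dy": 0,"dz": 0.05,"roll": 0,"gripper": -1},{"dx": 0,"dy": 0,"dz": 0.05,"roll": 0,"gripper": -1},{"dx": 0,"dy": 0,"dz": 0,"roll": 0,"gripper": -1},{"dx": 0,"dy": 0,"dz": 0,"roll": 0,"gripper": -1},{"dx": 0,"dy": 0,"dz": 0,"roll": 0,"gripper": -1},{"dx": 0,"dy": 0,"dz": 0,"roll": 0,"gripper": -1},{"dx": 0,"dy": 0,"dz": 0,"roll": 0,"gripper": -1},{"dx": 0,"dy": 0,"dz": 0,"roll": 0,"gripper": -1}]'

```text
t: 30.15
ee_pos: [0.5186, -0.1562, 0.0797]
eef_rot: [[0.03, 1.0, 0.002], [1.0, -0.03, 0.002], [0.002, 0.002, -1.0]]
ft_force: [-5.7, 7.6, 23.1]
opening: -0.002
grip_force: 11.8
```

Firm stop. I'll back off and check.

send_rows --series '[{"dx": 0,"dy": 0,"dz": -0.3,"roll": 0,"gripper": -1},{"dx": 0,"dy": 0,"dz": -0.7,"roll": 0,"gripper": -1},{"dx": 0,"dy": 0,"dz": -1.5,"roll": 0,"gripper": -1},{"dx": 0,"dy": 0,"dz": -2,"roll": 0,"gripper": -1},{"dx": 0,"dy": 0,"dz": -3,"roll": 0,"gripper": -1},{"dx": 2,"dy": 0,"dz": -3,"roll": 0,"gripper": -1},{"dx": 5,"dy": 0,"dz": 0,"roll": 0,"gripper": -1},{"dx": 4,"dy": 0,"dz": 0,"roll": 0,"gripper": -1},{"dx": 0,"dy": 0,"dz": 0,"roll": 0,"gripper": -1},{"dx": 0,"dy": 0,"dz": 0,"roll": 0,"gripper": -1}]'

```text
t: 31.4
ee_pos: [0.5205, -0.0478, 0.1813]
eef_rot: [[0.028, 1.0, 0.0], [1.0, -0.028, -0.001], [-0.001, 0.0, -1.0]]
ft_force: [0.7, 0.0, -0.0]
opening: 0.003
grip_force: 0.0
```

```bash
python3 - <<'E'
from h import *
np.set_printoptions(precision=1,suppress=True)
for n in ["scene","top"]:
    s=status.read_state(); c=capture(n); P=cloud(c,s)*1000; C=c["color"].astype(int); b,g,r=C[...,0],C[...,1],C[...,2]
    x,y,z=P[...,0],P[...,1],P[...,2]; m=(abs(x-516)<70)&(abs(y+200)<85)
    if n=="scene": S=c["color"]
    q=P[m&(r>110)&(g<70)&(b<70)]
    if len(q):
        print(n,"red",len(q),q.mean(0),q.min(0),q.max(0))
        l=P[m&(r>110)&(g<70)&(b<70)]; print("slope dz/dy",np.polyfit(l[:,1],l[:,2],1))
    t=P[m&(z>126)&(z<137)&(r>b+20)]; 
    if len(t): print("bartop",np.percentile(t,[5,50,95],axis=0))
    h=P[m&(b>r+50)&(z<60)&(z>45)]; print("flange",np.median(h[:,2]),cv2.minEnclosingCircle(h[:,:2].astype(np.float32)),np.linalg.lstsq(np.c_[h[:,:2],np.ones(len(h))],h[:,2],rcond=None)[0][:2])
    gp=P[m&(z>125)&(g>r+15)&(g>b+15)]; print("pin",len(gp),gp.max(0) if len(gp) else 0)
    for j in ["green_cap_jar","yellow_cap_jar","lidded_jar"]:
        for d in trace(n,j)[:1]: print(j,np.nanmedian(P[d["region"]],0))
cv2.imwrite('pics/s5.png',np.hstack([cv2.resize(c["color"][160:250,270:390],(400,300),interpolation=2),cv2.resize(S[140:240,240:370],(400,300),interpolation=2)]))
E
```

```text
scene red 97 [ 516.3 -155.8   75.5] [ 507.1 -178.9   53.4] [ 528.  -132.7   82. ]
slope dz/dy [-0.1 67.2]
bartop [[ 506.  -218.4  127.1]
 [ 513.9 -199.   130. ]
 [ 525.5 -183.9  133.9]]
flange 53.68081746393409 ((515.3849487304688, -200.81190490722656), 49.42637634277344) [ 0. -0.]
pin 7 [ 518.6 -198.2  140.1]
green_cap_jar [ 617.7 -242.9   53.2]
yellow_cap_jar [ 624.2 -177.4   50.3]
lidded_jar [613.6  63.5  64.7]
top red 51 [ 515.1 -171.3   80.2] [ 507.7 -177.9   75.2] [ 523.9 -161.8   83.2]
slope dz/dy [-0.2 49.8]
bartop [[ 504.4 -223.1  128.3]
 [ 513.3 -204.3  131.3]
 [ 523.6 -187.5  133.4]]
flange 54.92779356837042 ((514.46435546875, -206.009033203125), 49.18222427368164) [-0.  0.]
pin 20 [ 518.7 -201.2  141.8]
green_cap_jar [ 620.2 -253.1   91.6]
yellow_cap_jar [ 628.6 -186.6  105. ]
lidded_jar [ 619.8 -251.9   93.3]
```

View pics/s5.png

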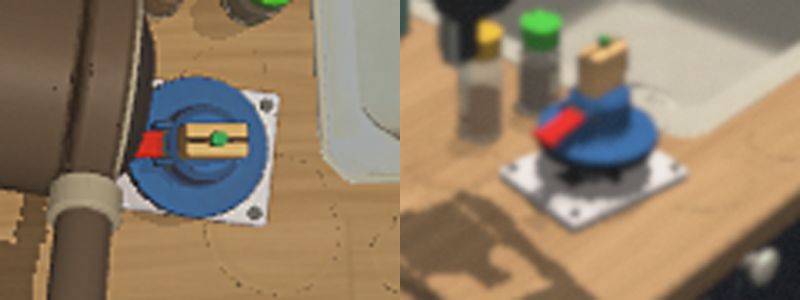

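The lever is down and the pin is up at (603,40). I'll check the lever angle with the wrist camera, using the flange top as the reference.

```bash
python3 - <<'E'
from h import *
np.set_printoptions(precision=1,suppress=True)
for n in ["wrist","scene"]:
    s=status.read_state(); c=capture(n); P=cloud(c,s)*1000; C=c["color"].astype(int); b,g,r=C[...,0],C[...,1],C[...,2]
    x,y,z=P[...,0],P[...,1],P[...,2]; m=(abs(x-516)<70)&(abs(y+200)<85)
    q=P[m&(r>90)&(g<70)&(b<70)&(z>65)]; f=np.median(z[m&(b>r+40)&(z<62)&(z>45)])
    print(n,len(q),"flange",f)
    for lo in range(-185,-130,5):
        k=q[(q[:,1]>=lo)&(q[:,1]<lo+5)]
        if len(k): print(lo,len(k),np.median(k[:,2])-f,np.percentile(k[:,2],90)-f)
E
```

```text
wrist 118 flange nan
-180 46 nan nan
-175 61 nan nan
-170 11 nan nan
scene 91 flange 53.63972108913015
-180 5 24.928082968966294 27.446759761564067
-175 8 26.287306012256664 27.885171723626698
-170 11 25.801067402203387 26.83951698444079
-165 10 23.742982821373886 25.055330760926495
-160 9 24.153689535260412 25.117329564564912
-155 11 22.574243135579053 24.49378780765052
-150 9 21.58038656173666 23.08199777085889
-145 8 21.15116191692732 22.053278638415463
-140 16 19.989241994699427 21.411931839366005
-135 4 18.868200492090892 20.412700072161186
  return _methods._mean(a, axis=axis, dtype=dtype,
  ret = ret.dtype.type(ret / rcount)
```

The lever slope is −0.176 (10° below level), so it is at its stop. The flange is level and the arm is clear of everything.

```bash
python3 -c "
from plant import finish_job; print(finish_job())"
```

```text
the job is handed in; nothing more can be done
None
```

I handed the job in after about 32 s of robot time: the holder is fully home on the ball with its green pin up, the red lever is down at its stop, and the green- and yellow-cap jars stand where they were (the lidded jar also looks unmoved, but only one camera confirmed it); no verdict came back.

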